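Clamp a glass vial with the pump-action bench clamp and hold it

ROBOT

A 6-joint arm with a two-finger parallel gripper is mounted at the origin on a cart in front of the work surface, level with it; the furniture and walls round the work are solid. World frame = base frame: x ahead of the robot, y to its left, z up, the work surface at z = 0. Lengths are in mm, angles in rad, forces in N, time in s.
With the tool pointing down it reaches from about 275 to 1000 mm from the base axis. Payload 8.4 kg.
Tool frame: the origin (TCP) lies on the centre line of the jaws, within the pads' length; the fingertips stand r.tip_reach ahead of it and the grasp point (between the pads) lies 11 mm behind it (r.tip_reach is the distance from the TCP to the fingertips, in mm); z points along the fingers, y is the line along which they close (so a half turn about z gives the same grasp; the last joint's range is limited). The gripper opens to 85 mm and grips with 20 to 120 N. Pads are 22 mm wide; open, the fingers measure 114 mm over their backs; the gripper's body (76 mm by 85 mm) begins 54 mm behind the grasp point. The pads swing forward as they close: fully open they stand 13 mm farther back than shut.
Start: joints at [1.16, 0.353, 1.633, -0, 1.155, -0.002], TCP at [248.442, 573.502, 239.281] pointing down, gripper open.
Joint ranges: [-2.63, 2.63], [-0.92, 2.1], [0.06, 2.66], [-1.3, 4.44], [0, 2.69], [-3.02, 3.02]. Speed limits (rad/s): [2.22, 2.22, 2.79, 3.14, 3.14, 3.14].

INTERFACE

Orientations are given as [roll, pitch, yaw] about the fixed x, y, z axes, in that order (R = Rz(yaw) Ry(pitch) Rx(roll)).
In Python, from rig import r gives the robot as it stands.
- The arm moves only by the tool carry_out, never from a script. Its argument "targets" is a list of rows, each an object with "dp": the shift along the tool's x, y, z in mm, a list of three; "yaw": the turn about the tool's z in degrees. A call has 1 to 12 rows; each row is the pose to reach, as a shift and turn from the pose commanded when the call began, along the tool's axes at that moment; what a row does not reach only later rows make up. A row lasts 1/8 s, in which the tool goes at most 62.5 mm and 10.7 degrees, less where a joint would pass 70% of its speed; a pose out of reach is approached as far as the arm can. A call with a gripper value outside its range is refused whole. "fingers" is the opening, from -1 (shut) to 1 (fully open), so that 0 is half open, set as the call begins (left out, the last holds). The fingers move at their own pace and stop on an object; "grip_force" is the grip in N (left out, the last holds). Time passes only in rows, so rows that repeat a pose let the fingers close. It gives the time, the measured TCP pose, the force, the opening and the grip force at its end, in the units of the state.
- r.sense(): the state, without advancing time (a new reading comes with each control period).
- r.grab_frame(name): name is "scene" or "side" or "wrist"; returns the picture (384x512x3 uint8, red, green, blue); there is no depth.
- r.get_calibration(name): a dict with "fx", "fy", "cx", "cy" (pixels), "dist_coeffs" ([k1, k2, p1, p2, k3] as OpenCV has them; the pictures are not rectified), "rvec" (rotation vector, rad) and "tvec" (3), from world to camera coordinates, as OpenCV has them. Camera axes: x right, y down, z forward; pixel columns grow to the right and rows downward; lengths in mm; the calibration is good to about 2 mm. A picture is of the moment at which its call begins: read the wrist's pose just before it. get_calibration takes no time and is no camera call; for the wrist camera it gives the pose at the moment of the call.
- r.sign_off(): hands the job in; it is judged then, once.
The state is a dict: "clock": time; "qpos": joint angles; "qvel": joint speeds; "joint_efforts": joint torques, N m; "eef_pos": TCP position; "tcp_rot": TCP orientation; "contact_force": force on the tool from outside, world axes, zero at the start; "wrist_torque": the same for the moment, N m; "opening": opening from 0.0 (shut) to 1.0 (fully open); "grasp_force": force on a finger pad.
Only numpy, scipy, OpenCV 4.12 (cv2) and the standard library are available. Lean on these libraries where they do the work, as an engineer would, in place of code of your own. Each camera call takes 0.05 s, during which the arm holds its last target. There are 200 camera calls.

TASK

Stand the largest of the three vials upright in the V jaw of the bench clamp and let go of it, then pump the clamp's trigger with full squeezes, letting it spring back each time, until the spring pad closes on the vial and is pushed in about half of its 12 mm travel. Finish while still holding the trigger squeezed so that the vial stays gripped; never push the pad all the way in, which would crush the glass. Move the pad only with the trigger, and leave the two small vials alone.

Things in the scene. Friction and masses are not known exactly. Their poses are not given: they have to be found in the camera images.
- clamp: bench clamp, bolted down: steel base plate x -110 to +165, y -35 to +35 mm, 8 mm thick. Origin: on the worktop, on the plate's centre line, straight under the trigger's pivot; z up; +x is the way the ram pushes, toward the V jaw. Grey housing x -33 to +33, y -15 to +15, up to z 90 mm; handle and trigger stand up out of it; a toothed ram (z 16 to 27 mm) runs through it and carries the spring pad
- vial_seat (a point): where the centre of the vial's underside must stand: on the base plate's top (8 mm above the worktop), clamp x 125 mm, y 0; there the vial touches both flanks of the V jaw. The black 90 degree V opens toward -x; V and the block behind it fill clamp x 128 to 163 mm, |y| up to 28 mm, z 8 to 36 mm. Axes as the clamp's
- handle (a point): fixed upright black handle, centre, 135 mm above the worktop, at clamp x -26 mm; 10 mm thick in x, 22 mm wide in y, top at z 160 mm
- squeeze_point (a point): point fixed to the clamp at x -16.7, y 0, z 135 mm: midway between the outer faces of handle and fully squeezed trigger at the height to take them. Fingers that come down on either side and close along the clamp's x about this point touch the trigger first (at about 58 mm opening) and reach the fully squeezed trigger and the handle's back at about 29 mm opening
- trigger_front (a point): middle of the front (+x) face of the black trigger, 55 mm above its pivot, z about 135 mm; the trigger stands in front of the handle, is 10 mm thick, 22 mm wide, top at z about 155 mm
- trigger (a joint): lever, pivot 80 mm above the worktop along clamp y. 0 = at rest, 0.25 rad = fully squeezed toward the handle (14 mm at grip height); springs back when let go. Its pawl pushes the ram on by 55 mm per rad after up to 4 mm of slack, 8 to 13 mm a full stroke; the return leaves the ram in place. Takes 2 N at the grip height, about 5 N when it moves the ram, plus the pad's spring force
- ram (a joint): ram advance in m, 0 = fully back, up to 0.058; starts between 0 and 0.010. It has 3 N of friction
- pad (a joint): how far the spring pad is pushed in on the ram's nose, m: 0 = free, 0.012 = fully home (rigid). Spring 700 N/m. If the trigger is let go with more than about 4 mm, the ram slides back until 3 N is left
- pad_face (a point): centre of the pad's front face, 24 mm above the worktop; the pad is 34 mm wide in y and reaches from z 10 to 38 mm. With joint ram = 0 and pad = 0 it lies at clamp x 71 mm; it moves by ram minus pad
- vial_large: the large glass vial, white screw cap, 32 mm diameter, 73 mm tall (body to 61 mm, cap 28 mm diameter above), stands loose on the worktop, 36 to 63 g; origin: centre of its underside, z up
- vial_small_1: small glass vial with dark cap, 25 mm diameter, 59 mm tall, stands loose; a bystander. Origin: centre of its underside
- vial_small_2: the other small vial, same size; a bystander. Origin: centre of its underside
Mind the look-alikes: they are no part of the job. Leave any orange look-alike of the vial_large alone.

How it is judged (in metres and radians):
On the way, in this order (a step that is already met when the one before it is completed fails the run):
1. the large vial stands upright in the V jaw, let go (distance between vial_large and vial_seat below 0.015 m and angle between vial_large's own z axis and vertical below 0.12 rad and contact force between the fingers and vial_large below 0.2 N and value of joint pad below 0.002 m), for 0.2 s.
2. trigger squeezed fully (value of joint trigger above 0.2 rad).
3. trigger let spring back (value of joint trigger below 0.06 rad).
4. trigger squeezed fully again (value of joint trigger above 0.2 rad).
At the end, for the whole second after the job is handed in: the large vial stands upright (within 0.1 rad) within 6 mm of its seat in the V jaw, gripped by the pad, which is pushed in 3.3 to 9 mm, while the fingers still hold the trigger squeezed and do not touch the vial (distance between vial_large and vial_seat below 0.006 m and angle between vial_large's own z axis and vertical below 0.1 rad and value of joint pad between 0.0033 and 0.009 m and contact force between vial_large and clamp above 1.5 N and contact force between the fingers and vial_large below 0.2 N and contact force between the fingers and trigger above 0.5 N and value of joint trigger above 0.02 rad and linear speed of vial_large below 0.02 m/s); the arm keeps its last pose, push and grip.
It fails at once if the pad was driven home and crushed the vial (over 11 mm pushed in, or over 40 N on the vial from the clamp) (value of joint pad above 0.011 m or contact force between vial_large and clamp above 40 N).
It fails at once if the ram or pad was pushed by the fingers (contact force between the fingers and ram above 2 N).
It fails at once if a small vial was knocked or moved (over 30 mm, or tipped) (distance of any of vial_small_1, vial_small_2 from where it was at the start of the episode above 0.03 m or angle between any of vial_small_1, vial_small_2's own z axis and vertical above 0.5 rad).
It also fails if it takes over 64 s, if anything falls off the work surface, if the arm or the gripper's body presses on something with over 40 N, if the wrist force passes 120 N, or if a joint passes its speed limit or range.

## Working session

There is one attempt and no reset: what is moved stays moved. The work goes in short steps, Python scripts to look and compute and a tool call to move; the robot and the scene stay as the last step left them, time stands still between calls to the robot, and variables do not carry over. Pictures are saved under pics/ and viewed, at most 13 in all, crops included, and the job is handed in when it is done.

Besides the shell and the picture viewer there is one more tool, called after "Emit:" by a JSON object that holds its "method" and its "body". carry_out: Moves the arm, as the interface text tells. Its arguments: {"type":"object","properties":{"targets":{"type":"array","items":{"type":"object","properties":{"dp":{"type":"array","items":{"type":"number"}},"yaw":{"type":"number"}}}},"fingers":{"type":"number"},"grip_force":{"type":"number"}},"required":["targets"]}

```bash
mkdir -p pics
python3 - <<'E'
from rig import r
import cv2,numpy as np
s=r.sense();print(s,r.tip_reach)
a=r.grab_frame("scene");b=r.grab_frame("side")
for n,i in(("scene",a),("side",b)):
    cv2.imwrite(f"pics/{n}0.png",i[:,:,::-1]); c=r.get_calibration(n);print(c)
E
```

```text
{'clock': 0.0, 'qpos': array([ 1.15958617e+00,  3.53632921e-01,  1.63416060e+00, -8.61985447e-06,
        1.15519163e+00, -2.38989224e-03]), 'qvel': array([-3.96895129e-05, -1.61988877e-04,  6.35721748e-04,  1.23835996e-04,
        4.68517980e-04,  1.43313805e-03]), 'joint_efforts': array([-3.97135140e-03, -6.05243754e+01, -3.42074668e+01, -4.69006936e-04,
        9.34674841e-03,  1.87731712e-05]), 'eef_pos': array([248.26038763, 573.05824428, 238.55985771]), 'tcp_rot': array([-3.14020014e+00,  4.55327374e-06,  2.73277588e+00]), 'contact_force': array([ 0.44781315, -0.70413374, -0.79795649]), 'wrist_torque': array([-0.05902976,  0.05290734,  0.02371491]), 'grasp_force': 0.0, 'opening': 1.0009792418295893} 8.0
{'fx': 450.27810656313113, 'fy': 450.27810656313113, 'cx': 257.5123426146426, 'cy': 191.75166075783105, 'dist_coeffs': array([-0.14258868,  0.        ,  0.        ,  0.        ,  0.        ]), 'rvec': array([ 1.99886552, -1.09583806,  0.54861701]), 'tvec': array([-287.82317353,  304.36217469,  796.09007439])}
{'fx': 368.34034399197475, 'fy': 368.34034399197475, 'cx': 258.4901739333001, 'cy': 190.05044105973195, 'dist_coeffs': array([-0.04777705,  0.        ,  0.        ,  0.        ,  0.        ]), 'rvec': array([ 0.24484975, -2.60161809,  1.53837362]), 'tvec': array([474.00048553, 156.49407155, 788.62603923])}
```

```bash
python3 -c "
import cv2
for n in('scene','side'):
    cv2.imwrite(f'pics/{n}0b.png',cv2.resize(cv2.imread(f'pics/{n}0.png'),(800,600),interpolation=cv2.INTER_CUBIC))"
```

```text
(no output)
```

View pics/scene0b.png

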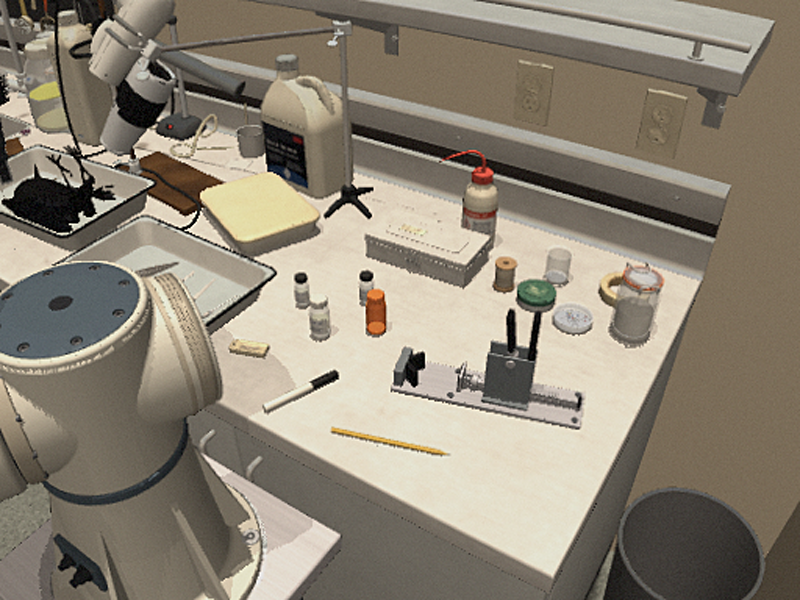

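View pics/side0b.png

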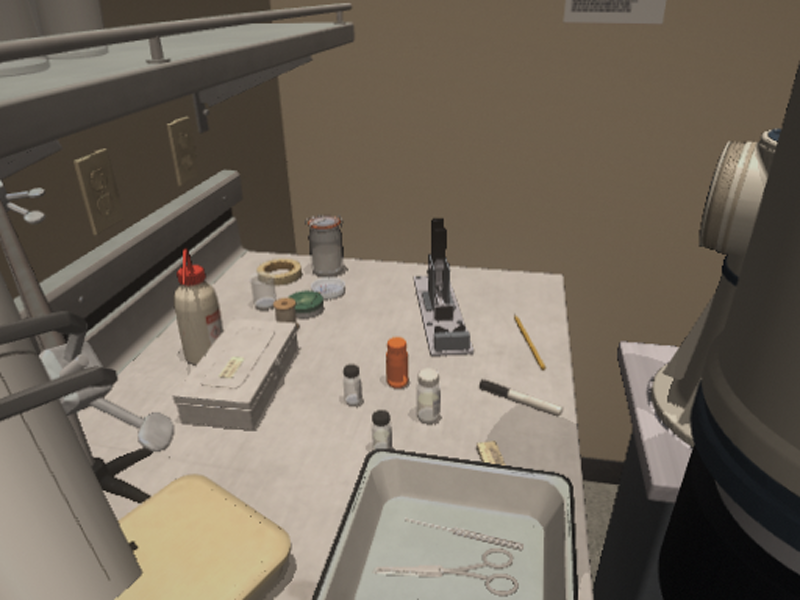

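The scene view, at 800 px scale, shows the large vial with its white cap at (319,318). The small dark-capped vials are at (301,290) and (366,288), and the orange look-alike is at (376,312). The clamp's V jaw is at (407,368), its housing at (510,372), and the trigger and handle tops at (512,312) and (536,314). In the side view the large vial is at (428,396). It fits because it is the tallest clear vial with a white cap. I'll confirm with enlarged crops.

```bash
python3 -c "
import cv2
a=cv2.imread('pics/scene0.png')[165:285,180:390];cv2.imwrite('pics/c1.png',cv2.resize(a,None,fx=3.8,fy=3.8,interpolation=cv2.INTER_CUBIC))
a=cv2.imread('pics/side0.png')[130:290,205:375];cv2.imwrite('pics/c2.png',cv2.resize(a,None,fx=3.7,fy=3.7,interpolation=cv2.INTER_CUBIC))"
```

```text
(no output)
```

View pics/c1.png

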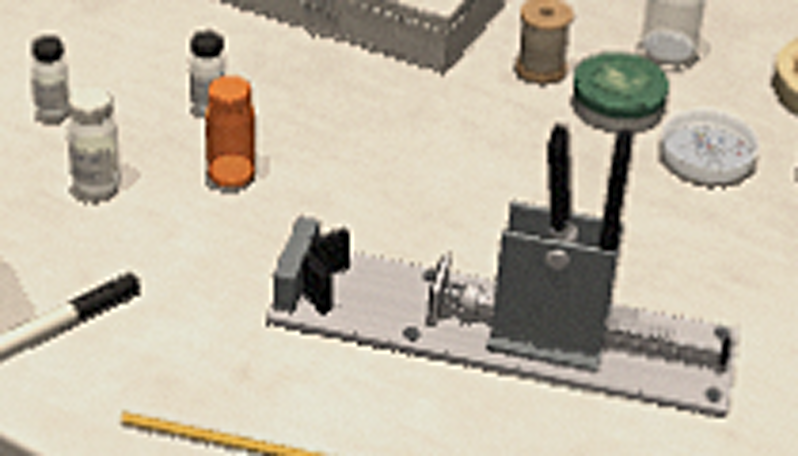

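View pics/c2.png

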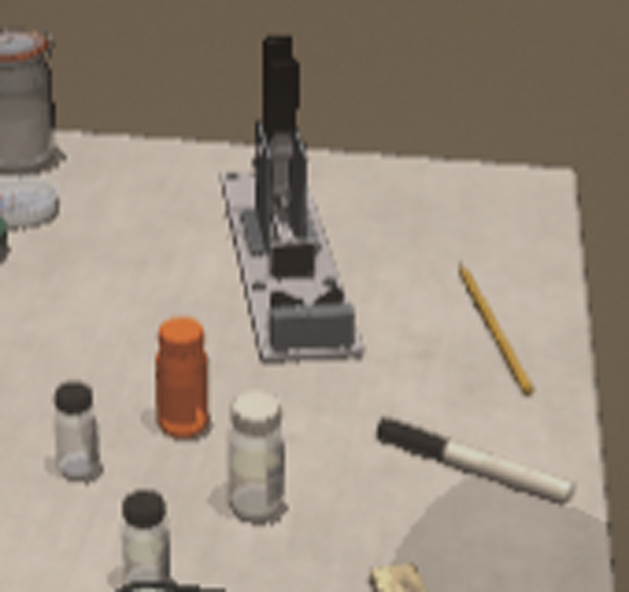

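The crops confirm it: the clear, white-capped large vial stands in front of the two dark-capped ones, with its base at (95,195) in the scene crop and (258,515) in the side crop. The orange one is the look-alike. Next I'll fit the clamp and vial poses.

```bash
cat > h.py <<'E'
import cv2,numpy as np
from scipy.optimize import least_squares
from rig import r
def proj(P,n):
    c=r.get_calibration(n);K=np.array([[c['fx'],0,c['cx']],[0,c['fy'],c['cy']],[0,0,1]])
    return cv2.projectPoints(np.float64(P).reshape(-1,3),c['rvec'],c['tvec'],K,c['dist_coeffs'])[0][:,0]
def cl(p,P):
    c,s=np.cos(p[2]),np.sin(p[2]);P=np.float64(P).reshape(-1,3)
    return np.c_[p[0]+c*P[:,0]-s*P[:,1],p[1]+s*P[:,0]+c*P[:,1],P[:,2]]
E
cat > fit.py <<'E'
from h import *
S=lambda a:np.array(a)/3.8+[180,165]
D=lambda a:np.array(a)/3.7+[205,130]
cs=[((165,35,8),(268,318)),((-110,35,8),(726,406)),((-110,-35,8),(733,329)),((33,15,90),(502,228)),((33,-15,90),(512,203)),((163,28,36),(277,252)),((163,-28,36),(304,217)),((-26,0,160),(626,132))]
cd=[((165,-35,8),(262,355)),((165,35,8),(360,352)),((-110,-35,8),(222,176)),((163,-28,36),(270,312)),((163,28,36),(354,310)),((-26,0,160),(277,37))]
def f(p): return np.r_[(proj(cl(p,[a for a,_ in cs]),"scene")-S([b for _,b in cs])).ravel(),(proj(cl(p,[a for a,_ in cd]),"side")-D([b for _,b in cd])).ravel()]
best=min((least_squares(f,[x,300,w],loss='soft_l1') for x in(300,500,700) for w in np.arange(-3,3,1)),key=lambda o:o.cost)
print('clamp',best.x.round(3),best.cost);print(best.fun.reshape(-1,2).round(1).tolist())
def v(h,st,sb,dt,db):
    g=lambda p:np.r_[(proj([[*p,h],[*p,0]],"scene")-S([st,sb])).ravel(),(proj([[*p,h],[*p,0]],"side")-D([dt,db])).ravel()]
    o=least_squares(g,[400,400]);print(o.x.round(1),o.fun.round(1));return o.x
v(73,(92,97),(95,191),(256,402),(258,511))
v(59,(47,42),(50,115),(145,500),(146,583))
v(59,(207,38),(207,108),(73,391),(78,472))
v(70,(230,84),(231,176),(181,328),(183,426))
for n,P in(("seat",(125,0,8)),("squeeze",(-16.7,0,135))): print(n,cl(best.x,P).round(1))
E
python3 fit.py
```

```text
Traceback (most recent call last):
  File "fit.py", line 7, in <module>
    best=min((least_squares(f,[x,300,w],loss='soft_l1') for x in(300,500,700) for w in np.arange(-3,3,1)),key=lambda o:o.cost)
  File "fit.py", line 7, in <genexpr>
    best=min((least_squares(f,[x,300,w],loss='soft_l1') for x in(300,500,700) for w in np.arange(-3,3,1)),key=lambda o:o.cost)
              ~~~~~~~~~~~~~^^^^^^^^^^^^^^^^^^^^^^^^^^^^
  File "fit.py", line 6, in f
    def f(p): return np.r_[(proj(cl(p,[a for a,_ in cs]),"scene")-S([b for _,b in cs])).ravel(),(proj(cl(p,[a for a,_ in cd]),"side")-D([b for _,b in cd])).ravel()]
                                                                                                 ~~~~^^^^^^^^^^^^^^^^^^^^^^^^^^^^^^^^
  File "h.py", line 5, in proj
    c=r.get_calibration(n);K=np.array([[c['fx'],0,c['cx']],[0,c['fy'],c['cy']],[0,0,1]])
ValueError: time passes only in moves, steps and waits
```

```bash
sed -i 's/^from rig import r$/from rig import r\nfrom functools import lru_cache\ncal=lru_cache(r.get_calibration)/; s/c=r.get_calibration(n)/c=cal(n)/' h.py; python3 fit.py
```

```text
clamp [ 464.189 -224.759  -29.567] 16.44125889127298
[[-0.7, -1.2], [0.7, 0.9], [1.7, -0.8], [-0.4, 1.0], [-0.4, -1.2], [-1.4, 5.3], [-1.4, -1.2], [-0.5, 1.2], [-0.9, -1.5], [0.5, -2.3], [-0.8, -2.3], [-0.2, -0.0], [-0.3, -0.7], [-0.2, -1.4]]
[431.2  88.9] [-1.4  0.2 -0.2 -1.3  0.4 -0.2 -0.5 -2.1]
[478.6 163.5] [-0.8  0.1  0.3 -0.9 -0.2 -0.6  0.4 -0.1]
[541.6  76.4] [-1.  -0.2 -0.4 -0.4 -0.2 -0.8 -0.  -1.1]
[489.6  20.7] [-0.6  1.5 -0.3 -0.5 -0.4  0.2 -0.4 -1.1]
seat [[ 429.9 -104.5    8. ]]
squeeze [[ 468.8 -240.8  135. ]]
```

```bash
cat >> h.py <<'E'
def go(x,y,z,yaw):
    s=r.sense();p=s['eef_pos'];w=s['tcp_rot'][2];d=np.array([x,y,z])-p;c,q=np.cos(w),np.sin(w)
    dy=(w-yaw+np.pi)%(2*np.pi)-np.pi
    print('at',p.round(1),s['tcp_rot'].round(3),'t',round(s['clock'],2),'| dp',np.round([c*d[0]+q*d[1],q*d[0]-c*d[1],-d[2]],1),'yaw',round(np.degrees(dy),1))
E
python3 -c "
from h import *
go(431,89,170,1.849)"
```

```text
at [248.3 573.1 238.6] [-3.14   0.     2.733] t 0.1 | dp [-360.1 -371.6   68.6] yaw 50.6
```

Emit:
{"method": "carry_out", "body": {"targets": [{"dp": [-40, -41, 2], "yaw": 7}, {"dp": [-80, -83, 5], "yaw": 14}, {"dp": [-120, -124, 8], "yaw": 21}, {"dp": [-160, -165, 12], "yaw": 28}, {"dp": [-200, -206, 20], "yaw": 35}, {"dp": [-240, -248, 30], "yaw": 42}, {"dp": [-280, -289, 40], "yaw": 48}, {"dp": [-320, -330, 55], "yaw": 50.6}, {"dp": [-345, -356, 65], "yaw": 50.6}, {"dp": [-360, -371.6, 68.6], "yaw": 50.6}, {"dp": [-360, -371.6, 68.6], "yaw": 50.6}], "fingers": 1, "grip_force": 20}}

```text
clock: 1.48
eef_pos: [431.0, 88.3, 170.3]
tcp_rot: [-3.141, 0.0, 1.847]
contact_force: [0.6, 0.5, 0.6]
opening: 1.001
grasp_force: 0.0
```

Run:
```python
from h import *
go(431,89,170,1.849)
c=cal("wrist");a=r.grab_frame("wrist");im=a[:,:,::-1].copy()
for P in([431.2,88.9,73],[431.2,88.9,0]):
    q=proj(P,"wrist")[0];print(q)
    if all(abs(q)<2000):cv2.drawMarker(im,tuple(int(v) for v in q),(0,0,255),0,8)
print(c)
cv2.imwrite("pics/w1.png",im)
```

```text
at [431.   88.3 170.3] [-3.141  0.     1.847] t 1.48 | dp [0.7 0.2 0.3] yaw -0.1
[254.39334916 192.9892678 ]
[254.16624757 167.97786856]
{'fx': 325.8897840145352, 'fy': 325.8897840145352, 'cx': 252.64894622055118, 'cy': 190.08594788064678, 'dist_coeffs': array([-0.09440529,  0.        ,  0.        ,  0.        ,  0.        ]), 'rvec': array([-2.78783497, -0.38831384, -0.06151363]), 'tvec': array([-437.62256399,  -52.13330191,  305.72575849])}
```

View pics/w1.png

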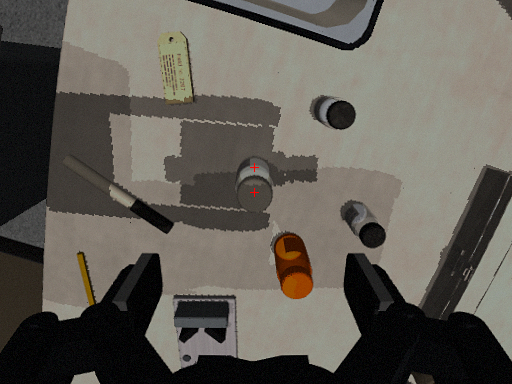

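The wrist view shows the cap centred at about (255,194), with the prediction at (254,193). I'll descend on it.

Emit:
{"method": "carry_out", "body": {"targets": [{"dp": [0.7, 0, 40], "yaw": 0}, {"dp": [0.7, 0, 80], "yaw": 0}, {"dp": [0.7, 0, 110], "yaw": 0}, {"dp": [0.7, 0, 125], "yaw": 0}, {"dp": [0.7, 0, 130], "yaw": 0}, {"dp": [0.7, 0, 130], "yaw": 0}]}}

```text
clock: 2.28
eef_pos: [431.2, 90.4, 41.2]
tcp_rot: [3.141, 0.0, 1.85]
contact_force: [0.4, 1.0, 0.4]
opening: 0.999
grasp_force: 0.0
```

Emit:
{"method": "carry_out", "body": {"targets": [{"dp": [0, 0, 0]}, {"dp": [0, 0, 0]}, {"dp": [0, 0, 0]}, {"dp": [0, 0, 0]}, {"dp": [0, 0, 0]}, {"dp": [0, 0, 0]}, {"dp": [0, 0, 0]}, {"dp": [0, 0, 0]}], "fingers": -1, "grip_force": 20}}

```text
schema error: expected keys dp, yaw
```

Emit:
{"method": "carry_out", "body": {"targets": [{"dp": [0, 0, 0], "yaw": 0}, {"dp": [0, 0, 0], "yaw": 0}, {"dp": [0, 0, 0], "yaw": 0}, {"dp": [0, 0, 0], "yaw": 0}, {"dp": [0, 0, 0], "yaw": 0}, {"dp": [0, 0, 0], "yaw": 0}, {"dp": [0, 0, 0], "yaw": 0}, {"dp": [0, 0, 0], "yaw": 0}], "fingers": -1, "grip_force": 20}}

```text
clock: 3.28
eef_pos: [431.2, 90.1, 41.1]
tcp_rot: [3.141, 0.0, 1.85]
contact_force: [-1.1, 0.2, 7.6]
opening: 0.367
grasp_force: 22.1
```

Emit:
{"method": "carry_out", "body": {"targets": [{"dp": [0, 0, -25], "yaw": 0}, {"dp": [0, 0, -60], "yaw": 0}, {"dp": [0, 0, -100], "yaw": 0}, {"dp": [-25, 5, -110], "yaw": 0}, {"dp": [-60, 10, -110], "yaw": 0}, {"dp": [-85, 0, -110], "yaw": 0}, {"dp": [-85, 0, -110], "yaw": 0}, {"dp": [-85, 0, -110], "yaw": 0}]}}

```text
clock: 4.28
eef_pos: [454.1, 8.7, 150.6]
tcp_rot: [-3.141, -0.0, 1.849]
contact_force: [-0.0, 0.4, -1.3]
opening: 0.371
grasp_force: 21.6
```

Run:
```python
from h import *
s=r.sense();print(s['eef_pos'],s['opening'],s['grasp_force'])
c=cal("wrist");a=r.grab_frame("wrist")
im=cv2.resize(a[:,:,::-1],None,fx=1.56,fy=1.56,interpolation=cv2.INTER_CUBIC)
p=[464.19,-224.76,1.849]
for P in [(165,35,8),(165,-35,8),(163,28,36),(163,-28,36),(-33,15,90),(33,15,90),(33,-15,90),(-26,0,160),(125,0,8),(-110,35,8),(-110,-35,8)]:
    q=proj(cl(p,P),"wrist")[0]*1.56;print(P,q.round(0))
    if all(abs(q)<2000):cv2.circle(im,tuple(int(v) for v in q),2,(0,0,255),-1)
cv2.imwrite("pics/w2.png",im);cv2.imwrite("pics/w2raw.png",a[:,:,::-1])
np.save('w2.npy',c,allow_pickle=True)
```

```text
[454.11475671   8.67108809 150.59916119] 0.371314836572817 21.598367281258106
(165, 35, 8) [250. 373.]
(165, -35, 8) [364. 374.]
(163, 28, 36) [250. 399.]
(163, -28, 36) [349. 400.]
(-33, 15, 90) [285. 710.]
(33, 15, 90) [274. 644.]
(33, -15, 90) [326. 645.]
(-26, 0, 160) [292. 826.]
(125, 0, 8) [311. 429.]
(-110, 35, 8) [288. 665.]
(-110, -35, 8) [372. 667.]
```

View pics/w2.png

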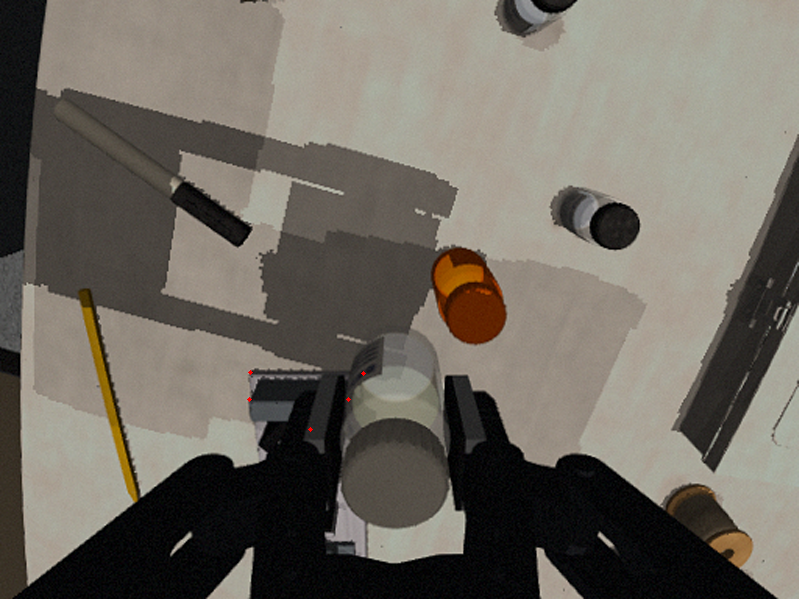

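The vial hangs upright between the pads. The clamp's plate corner appears at (249,371) against a prediction of (250,373), so the fit is good to about 1 mm. I'll move over the seat.

```bash
python3 -c "
from h import *
t=cl([464.19,-224.76,1.849],(123.5,0,0))[0];print(t)
go(t[0],t[1],100,1.849)"
```

```text
[ 430.273339  -106.0085364    0.       ]
at [454.2   8.9 150.6] [-3.142 -0.     1.85 ] t 4.33 | dp [-103.9  -54.6   50.6] yaw 0.0
```

Emit:
{"method": "carry_out", "body": {"targets": [{"dp": [-20, -10, 0], "yaw": 0}, {"dp": [-50, -26, 0], "yaw": 0}, {"dp": [-80, -42, 10], "yaw": 0}, {"dp": [-98, -52, 25], "yaw": 0}, {"dp": [-103.9, -54.6, 40], "yaw": 0}, {"dp": [-103.9, -54.6, 50.6], "yaw": 0}, {"dp": [-103.9, -54.6, 50.6], "yaw": 0}, {"dp": [-103.9, -54.6, 50.6], "yaw": 0}]}}

```text
clock: 5.32
eef_pos: [430.8, -105.9, 100.3]
tcp_rot: [3.141, 0.0, 1.851]
contact_force: [0.6, 0.8, -0.4]
opening: 0.367
grasp_force: 21.6
```

```bash
python3 -c "
from h import *
go(430.3,-106,54,1.849)
im=[cv2.resize(r.grab_frame(n)[b:b+h,a:a+w,::-1],(400,400),interpolation=cv2.INTER_CUBIC) for n,a,b,w,h in(('scene',210,160,140,140),('side',225,130,120,120))]
cv2.imwrite('pics/p3.png',np.hstack(im))"
```

```text
at [ 430.8 -105.9  100.3] [3.141 0.    1.851] t 5.33 | dp [ 0.1 -0.5 46.3] yaw 0.1
```

View pics/p3.png

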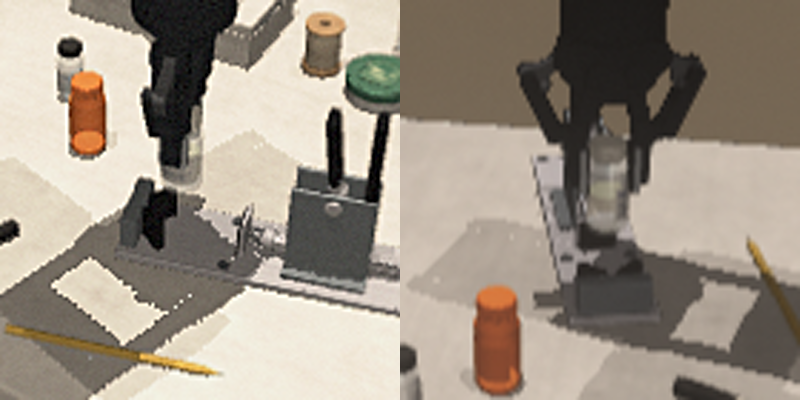

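The vial hangs over the seat, just behind the V's opening, and lines up with the jaw in both views. I'll lower it.

Emit:
{"method": "carry_out", "body": {"targets": [{"dp": [0, -0.5, 20], "yaw": 0}, {"dp": [0, -0.5, 35], "yaw": 0}, {"dp": [0, -0.5, 43], "yaw": 0}, {"dp": [0, -0.5, 47], "yaw": 0}, {"dp": [0, -0.5, 49], "yaw": 0}, {"dp": [0, -0.5, 50], "yaw": 0}, {"dp": [0, -0.5, 50], "yaw": 0}]}}

```text
clock: 6.3
eef_pos: [430.1, -106.7, 50.3]
tcp_rot: [3.141, 0.0, 1.85]
contact_force: [0.2, 0.3, 0.2]
opening: 0.363
grasp_force: 21.6
```

Emit:
{"method": "carry_out", "body": {"targets": [{"dp": [0, 0, 1], "yaw": 0}, {"dp": [0, 0, 1.4], "yaw": 0}, {"dp": [0, 0, 1.4], "yaw": 0}]}}

```text
clock: 6.68
eef_pos: [430.1, -106.7, 49.1]
tcp_rot: [3.141, 0.0, 1.85]
contact_force: [-0.4, 0.2, 5.6]
opening: 0.369
grasp_force: 22.1
```

Contact on the plate at 5.6 N. I'll open a little first, then wider.

Emit:
{"method": "carry_out", "body": {"targets": [{"dp": [0, 0, -0.5], "yaw": 0}, {"dp": [0, 0, -0.5], "yaw": 0}, {"dp": [0, 0, -0.5], "yaw": 0}, {"dp": [0, 0, -0.5], "yaw": 0}, {"dp": [0, 0, -0.5], "yaw": 0}, {"dp": [0, 0, -0.5], "yaw": 0}], "fingers": 0.4}}

```text
clock: 7.42
eef_pos: [429.9, -106.7, 49.2]
tcp_rot: [-3.142, -0.0, 1.85]
contact_force: [-0.3, 1.1, -0.6]
opening: 0.696
grasp_force: 0.0
```

Emit:
{"method": "carry_out", "body": {"targets": [{"dp": [0, 0, -20], "yaw": 0}, {"dp": [0, 0, -50], "yaw": 0}, {"dp": [0, 0, -90], "yaw": 0}, {"dp": [0, 0, -140], "yaw": 0}, {"dp": [0, 0, -190], "yaw": 0}, {"dp": [0, 0, -200], "yaw": 0}, {"dp": [0, 0, -200], "yaw": 0}]}}

```text
clock: 8.3
eef_pos: [429.9, -106.7, 249.2]
tcp_rot: [3.141, 0.0, 1.85]
contact_force: [0.2, -0.4, -0.2]
opening: 0.7
grasp_force: 0.0
```

Run:
```python
from h import *
p=[464.19,-224.76,1.849];t=cl(p,(-16.7,0,135))[0];print(t)
go(t[0],t[1],250,1.849-np.pi/2)
c=cal("wrist");w=r.grab_frame('wrist')[:,:,::-1].copy()
for P in [(165,35,8),(165,-35,8),(125,0,81),(121,0,81),(33,15,90),(33,-15,90),(-26,0,160)]:
    q=proj(cl(p,P),"wrist")[0];print(P,q.round(0))
    if all(abs(q)<600):cv2.circle(w,tuple(int(v) for v in q),1,(0,0,255),-1)
b=r.grab_frame('side')[130:250,225:345,::-1]
cv2.imwrite('pics/p4.png',np.hstack([cv2.resize(w,(512,384)),cv2.resize(b,(288,384),interpolation=cv2.INTER_CUBIC)]))
```

```text
[ 468.77630153 -240.81789022  135.        ]
at [ 429.9 -106.7  249.2] [3.141 0.    1.85 ] t 8.3 | dp [-139.6    0.4   -0.8] yaw 90.0
(165, 35, 8) [223. 117.]
(165, -35, 8) [285. 117.]
(125, 0, 81) [254. 167.]
(121, 0, 81) [254. 171.]
(33, 15, 90) [239. 256.]
(33, -15, 90) [268. 256.]
(-26, 0, 160) [254. 352.]
```

View pics/p4.png

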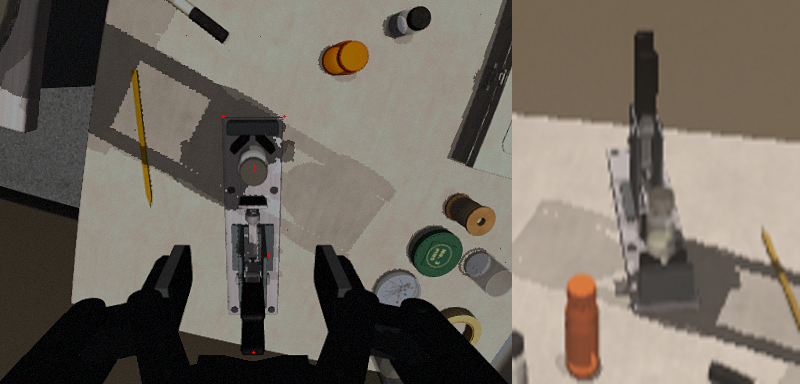

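The vial stands upright with its cap at (253,171), matching clamp x of about 121 on the centre line. The handle's top is at (253,347), near the prediction. I'll go to the squeeze point, opening fully and turning 90°.

Emit:
{"method": "carry_out", "body": {"targets": [{"dp": [-16, 0, 0], "yaw": 10}, {"dp": [-32, 0, 0], "yaw": 20}, {"dp": [-48, 0, 0], "yaw": 30}, {"dp": [-64, 0, 0], "yaw": 40}, {"dp": [-80, 0, 0], "yaw": 50}, {"dp": [-96, 0, 0], "yaw": 60}, {"dp": [-112, 0, 0], "yaw": 70}, {"dp": [-128, 0, 0], "yaw": 80}, {"dp": [-139, 0.4, 0], "yaw": 90}, {"dp": [-139.6, 0.4, 0], "yaw": 90}, {"dp": [-139.6, 0.4, 0], "yaw": 90}], "fingers": 1}}

```text
clock: 9.78
eef_pos: [468.1, -240.3, 248.1]
tcp_rot: [-3.14, 0.001, 0.283]
contact_force: [-0.5, 0.3, -0.5]
opening: 1.0
grasp_force: 0.0
```

Run:
```python
from h import *
p=[464.19,-224.76,1.849];t=cl(p,(-16.7,0,135))[0]
go(t[0],t[1],124,1.849-np.pi/2)
c=cal("wrist");w=r.grab_frame('wrist')[:,:,::-1].copy()
for P in [(165,35,8),(165,-35,8),(121,0,81),(33,15,90),(-33,15,90),(-26,0,160),(-26,11,160),(-26,-11,160),(71,17,38),(71,-17,38)]:
    q=proj(cl(p,P),"wrist")[0];print(P,q.round(0))
    if all(abs(q)<600):cv2.circle(w,tuple(int(v) for v in q),1,(0,0,255),-1)
cv2.imwrite('pics/p5.png',cv2.resize(w,(800,600)))
```

```text
at [ 468.1 -240.3  248.1] [-3.14e+00  1.00e-03  2.83e-01] t 9.78 | dp [  0.5   0.7 124.1] yaw 0.2
(165, 35, 8) [105. 180.]
(165, -35, 8) [ 97. 123.]
(121, 0, 81) [112. 168.]
(33, 15, 90) [200. 186.]
(-33, 15, 90) [270. 187.]
(-26, 0, 160) [265. 197.]
(-26, 11, 160) [265. 211.]
(-26, -11, 160) [265. 183.]
(71, 17, 38) [173. 173.]
(71, -17, 38) [171. 143.]
```

View pics/p5.png

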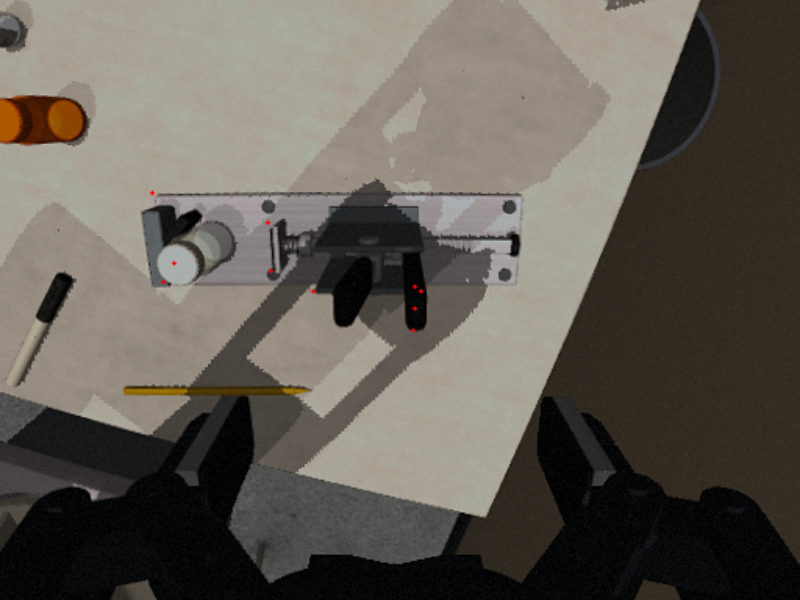

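The pad is at column 273, the vial cap at (178,263), the trigger at (350,290) and the handle at (415,290), with no obstructions. The pad is close to ram 0. I'll descend around the handle and trigger.

Emit:
{"method": "carry_out", "body": {"targets": [{"dp": [0.5, 0.7, 40], "yaw": 0}, {"dp": [0.5, 0.7, 80], "yaw": 0}, {"dp": [0.5, 0.7, 110], "yaw": 0}, {"dp": [0.5, 0.7, 122], "yaw": 0}, {"dp": [0.5, 0.7, 124], "yaw": 0}, {"dp": [0.5, 0.7, 124], "yaw": 0}]}}

```text
clock: 10.58
eef_pos: [470.0, -241.5, 126.1]
tcp_rot: [3.141, -0.001, 0.28]
contact_force: [-0.4, 0.9, -0.0]
opening: 0.998
grasp_force: 0.0
```

Run:
```python
from h import *
p=[464.19,-224.76,1.849];t=cl(p,(-16.7,0,135))[0]
go(t[0],t[1],124,1.849-np.pi/2)
c=cal("wrist");w=r.grab_frame('wrist')[:,:,::-1].copy()
cv2.imwrite('pics/s0.png',w)
for P in [(165,35,8),(165,-35,8),(121,0,81),(109,0,30),(71,17,38),(71,-17,38),(81,17,38)]: print(P,proj(cl(p,P),"wrist")[0].round(1))
cv2.imwrite('pics/p6.png',cv2.resize(w,(800,600)))
```

```text
at [ 470.  -241.5  126.1] [ 3.141e+00 -1.000e-03  2.800e-01] t 10.57 | dp [-1.  -1.   2.1] yaw 0.1
(165, 35, 8) [ 45.9 224. ]
(165, -35, 8) [ 29.6 146.3]
(121, 0, 81) [ 32.8 222.5]
(109, 0, 30) [ 87.2 195.5]
(71, 17, 38) [133.9 220.3]
(71, -17, 38) [128.5 177.3]
(81, 17, 38) [121.1 220.2]
```

View pics/p6.png

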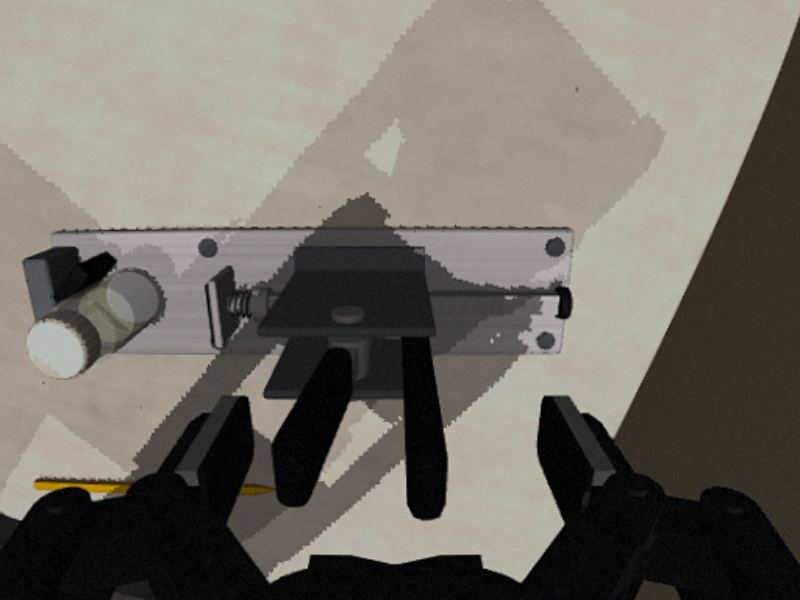

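Emit:
{"method": "carry_out", "body": {"targets": [{"dp": [-1, -1, 2], "yaw": 0}, {"dp": [-1, -1, 2], "yaw": 0}, {"dp": [-1, -1, 2], "yaw": 0}, {"dp": [-1, -1, 2], "yaw": 0}, {"dp": [-1, -1, 2], "yaw": 0}, {"dp": [-1, -1, 2], "yaw": 0}, {"dp": [-1, -1, 2], "yaw": 0}, {"dp": [-1, -1, 2], "yaw": 0}], "fingers": -1, "grip_force": 30}}

```text
clock: 11.62
eef_pos: [467.7, -240.0, 123.5]
tcp_rot: [-3.14, 0.001, 0.278]
contact_force: [-2.5, 4.0, 6.9]
opening: 0.346
grasp_force: 31.1
```

```bash
cat > trk.py <<'E'
from h import *
import sys
s=r.sense();w=r.grab_frame('wrist')[:,:,::-1].copy();cv2.imwrite(f'pics/{sys.argv[1]}.png',w)
print('t',round(s['clock'],2),s['eef_pos'].round(1),'open mm',round(s['opening']*85,1),'gf',round(s['grasp_force'],1),s['contact_force'].round(1))
g=lambda i:cv2.GaussianBlur(cv2.cvtColor(i,cv2.COLOR_BGR2GRAY),(3,3),0)
def m(b,x,y,W,H,L,R):
    T=g(b)[y:y+H,x:x+W];S=g(w)[y-5:y+H+5,max(0,x-L):x+W+R];k=cv2.matchTemplate(S,T,cv2.TM_CCOEFF_NORMED);_,v,_,(i,j)=cv2.minMaxLoc(k)
    a=k[j,max(i-1,0):i+2];d=(a[0]-a[2])/(2*(a[0]-2*a[1]+a[2])) if len(a)==3 else 0
    return round(float(i+d+max(0,x-L)-x),2),j-5,round(v,2)
b=cv2.imread(f'pics/{sys.argv[2] if len(sys.argv)>2 else "s0"}.png')
print('pad',m(b,128,170,20,54,70,8),'plate hole',m(b,124,150,20,16,10,10),'vial',m(b,20,170,90,75,15,10),'rear hub',m(b,345,215,20,20,70,10))
print('px/mm',(proj(cl([464.19,-224.76,1.849],(91,0,38)),"wrist")-proj(cl([464.19,-224.76,1.849],(81,0,38)),"wrist"))[0].round(2)/10)
E
python3 trk.py s1
```

```text
t 11.62 [ 467.7 -240.   123.5] open mm 29.4 gf 31.1 [-2.5  4.   6.9]
pad (-13.8, -2, 0.95) plate hole (1.56, -2, 0.98) vial (0.89, -1, 1.0) rear hub (4.22, -1, 0.99)
px/mm [-1.31  -0.004]
```

Emit:
{"method": "carry_out", "body": {"targets": [{"dp": [0, 0, 0], "yaw": 0}, {"dp": [0, 0, 0], "yaw": 0}, {"dp": [0, 0, 0], "yaw": 0}, {"dp": [0, 0, 0], "yaw": 0}, {"dp": [0, 0, 0], "yaw": 0}, {"dp": [0, 0, 0], "yaw": 0}, {"dp": [0, 0, 0], "yaw": 0}, {"dp": [0, 0, 0], "yaw": 0}], "fingers": 0.8}}

```text
clock: 12.68
eef_pos: [468.2, -240.6, 123.2]
tcp_rot: [3.142, -0.0, 0.279]
contact_force: [0.9, 0.4, 1.3]
opening: 0.899
grasp_force: 0.0
```

Emit:
{"method": "carry_out", "body": {"targets": [{"dp": [0, 0, 0], "yaw": 0}, {"dp": [0, 0, 0], "yaw": 0}, {"dp": [0, 0, 0], "yaw": 0}, {"dp": [0, 0, 0], "yaw": 0}, {"dp": [0, 0, 0], "yaw": 0}, {"dp": [0, 0, 0], "yaw": 0}, {"dp": [0, 0, 0], "yaw": 0}, {"dp": [0, 0, 0], "yaw": 0}], "fingers": -1}}

```text
clock: 13.68
eef_pos: [467.7, -240.0, 123.3]
tcp_rot: [-3.14, 0.001, 0.278]
contact_force: [-1.6, 2.1, 4.7]
opening: 0.349
grasp_force: 31.3
```

```bash
python3 trk.py s2;python3 trk.py s2b s1
```

```text
t 13.68 [ 467.7 -240.   123.3] open mm 29.7 gf 31.3 [-1.6  2.1  4.7]
pad (-29.49, -1, 0.82) plate hole (1.55, -2, 0.98) vial (0.31, -1, 0.97) rear hub (4.26, -1, 0.99)
px/mm [-1.311 -0.004]
t 13.72 [ 467.6 -240.   123.3] open mm 29.8 gf 31.3 [-1.5  2.5  5.6]
pad (-14.78, 0, 0.81) plate hole (-0.02, 0, 1.0) vial (-0.47, 0, 0.98) rear hub (0.1, 0, 1.0)
px/mm [-1.311 -0.004]
```

Two strokes moved the pad about 23.7 mm in total, to x of about 95. A third full stroke brings it to about 107, near first contact with the vial.

Emit:
{"method": "carry_out", "body": {"targets": [{"dp": [0, 0, 0], "yaw": 0}, {"dp": [0, 0, 0], "yaw": 0}, {"dp": [0, 0, 0], "yaw": 0}, {"dp": [0, 0, 0], "yaw": 0}, {"dp": [0, 0, 0], "yaw": 0}, {"dp": [0, 0, 0], "yaw": 0}, {"dp": [0, 0, 0], "yaw": 0}, {"dp": [0, 0, 0], "yaw": 0}], "fingers": 0.8}}

```text
clock: 14.78
eef_pos: [468.1, -240.6, 123.2]
tcp_rot: [3.142, -0.0, 0.279]
contact_force: [0.4, 0.0, -0.5]
opening: 0.901
grasp_force: 0.0
```

Emit:
{"method": "carry_out", "body": {"targets": [{"dp": [0, 0, 0], "yaw": 0}, {"dp": [0, 0, 0], "yaw": 0}, {"dp": [0, 0, 0], "yaw": 0}, {"dp": [0, 0, 0], "yaw": 0}, {"dp": [0, 0, 0], "yaw": 0}, {"dp": [0, 0, 0], "yaw": 0}, {"dp": [0, 0, 0], "yaw": 0}, {"dp": [0, 0, 0], "yaw": 0}], "fingers": -1}}

```text
clock: 15.78
eef_pos: [467.7, -240.0, 123.3]
tcp_rot: [-3.14, 0.001, 0.278]
contact_force: [-2.3, 2.6, 6.1]
opening: 0.347
grasp_force: 31.3
```

```bash
python3 trk.py s3 s1;python3 trk.py s3b s2
```

```text
t 15.78 [ 467.7 -240.   123.3] open mm 29.5 gf 31.3 [-2.3  2.6  6.1]
pad (-28.98, 0, 0.77) plate hole (-0.05, 0, 1.0) vial (-3.51, 0, 0.86) rear hub (0.09, 0, 1.0)
px/mm [-1.311 -0.004]
t 15.82 [ 467.6 -240.   123.3] open mm 29.7 gf 31.3 [-2.9  3.1  6.3]
pad (-15.16, 0, 0.7) plate hole (-0.04, 0, 1.0) vial (-3.38, 0, 0.88) rear hub (-0.01, 0, 1.0)
px/mm [-1.311 -0.004]
```

Emit:
{"method": "carry_out", "body": {"targets": [{"dp": [0, 0, 0], "yaw": 0}, {"dp": [0, 0, 0], "yaw": 0}, {"dp": [0, 0, 0], "yaw": 0}, {"dp": [0, 0, 0], "yaw": 0}, {"dp": [0, 0, 0], "yaw": 0}, {"dp": [0, 0, 0], "yaw": 0}, {"dp": [0, 0, 0], "yaw": 0}, {"dp": [0, 0, 0], "yaw": 0}], "fingers": 0.8}}

```text
clock: 16.88
eef_pos: [468.2, -240.6, 123.2]
tcp_rot: [3.142, -0.0, 0.279]
contact_force: [0.1, 0.5, 0.2]
opening: 0.9
grasp_force: 0.0
```

```bash
python3 trk.py s4a s3
```

```text
t 16.88 [ 468.2 -240.6  123.2] open mm 76.5 gf 0.0 [0.1 0.5 0.2]
pad (-1.09, 0, 0.98) plate hole (-1.16, 1, 0.98) vial (-1.19, 1, 1.0) rear hub (-1.16, 0, 0.99)
px/mm [-1.311 -0.004]
```

Emit:
{"method": "carry_out", "body": {"targets": [{"dp": [0, 0, 0], "yaw": 0}, {"dp": [0, 0, 0], "yaw": 0}, {"dp": [0, 0, 0], "yaw": 0}, {"dp": [0, 0, 0], "yaw": 0}, {"dp": [0, 0, 0], "yaw": 0}, {"dp": [0, 0, 0], "yaw": 0}, {"dp": [0, 0, 0], "yaw": 0}, {"dp": [0, 0, 0], "yaw": 0}], "fingers": 0.06}}

```text
clock: 17.92
eef_pos: [467.7, -239.9, 123.1]
tcp_rot: [-3.14, 0.001, 0.279]
contact_force: [-0.9, 4.2, 3.0]
opening: 0.527
grasp_force: 2.5
```

```bash
sed -i "s/^print('pad'/print('vialcap',m(b,10,190,55,60,9,20),'padabs',m(b,84,168,20,50,25,10));print('pad'/" trk.py; python3 trk.py s4b s4a;python3 trk.py s4b2 s3
```

```text
t 17.93 [ 467.7 -239.9  123.1] open mm 44.8 gf 2.5 [-0.9  4.2  3. ]
vialcap (-0.32, 0, 0.99) padabs (-0.54, 0, 0.97)
pad (0.48, 0, 0.91) plate hole (1.15, 0, 0.99) vial (-0.42, 0, 0.99) rear hub (1.25, 0, 0.99)
px/mm [-1.312 -0.004]
t 17.98 [ 467.7 -239.9  123.1] open mm 45.1 gf 2.5 [-1.8  4.9  3.5]
vialcap (-1.64, 0, 0.99) padabs (-1.76, 0, 0.99)
pad (-1.1, 0, 0.91) plate hole (-0.01, 0, 1.0) vial (-1.6, 0, 0.99) rear hub (0.06, 0, 1.0)
px/mm [-1.312 -0.004]
```

Emit:
{"method": "carry_out", "body": {"targets": [{"dp": [0, 0, 0], "yaw": 0}, {"dp": [0, 0, 0], "yaw": 0}, {"dp": [0, 0, 0], "yaw": 0}, {"dp": [0, 0, 0], "yaw": 0}], "fingers": -0.04}}

```text
clock: 18.52
eef_pos: [467.7, -239.7, 123.1]
tcp_rot: [-3.14, 0.001, 0.279]
contact_force: [-2.1, 6.1, 4.2]
opening: 0.479
grasp_force: 3.1
```

```bash
python3 trk.py s4c s4b; python3 trk.py s4c2 s4b
```

```text
t 18.52 [ 467.7 -239.7  123.1] open mm 40.7 gf 3.1 [-2.1  6.1  4.2]
vialcap (0.33, 0, 1.0) padabs (0.3, 0, 0.98)
pad (0.22, 0, 0.99) plate hole (0.27, 0, 0.99) vial (0.28, 0, 1.0) rear hub (0.26, 0, 0.99)
px/mm [-1.312 -0.004]
t 18.57 [ 467.6 -239.7  123.1] open mm 41.2 gf 3.1 [-2.5  5.7  3.8]
vialcap (0.33, 0, 1.0) padabs (0.3, 0, 0.98)
pad (0.22, 0, 0.99) plate hole (0.25, 0, 0.99) vial (0.28, 0, 1.0) rear hub (0.26, 0, 0.99)
px/mm [-1.312 -0.004]
```

```bash
cat > tail.py <<'E'
import cv2,sys
g=lambda n:cv2.GaussianBlur(cv2.imread(f'pics/{n}.png',0),(3,3),0)
def m(a,b,x,y,W,H,L,R):
    k=cv2.matchTemplate(g(b)[y-4:y+H+4,x-L:x+W+R],g(a)[y:y+H,x:x+W],cv2.TM_CCOEFF_NORMED);_,v,_,(i,j)=cv2.minMaxLoc(k)
    q=k[j,max(i-1,0):i+2];d=(q[0]-q[2])/(2*(q[0]-2*q[1]+q[2])) if len(q)==3 else 0
    return round(float(i-L+d),2),round(v,2)
for n in sys.argv[1:]: print(n,'tail',m('s0',n,354,182,14,24,80,8),'hole',m('s0',n,345,208,20,20,8,8),'nose',m('s0',n,131,172,9,50,80,8))
E
python3 tail.py s1 s2 s3 s4a s4b s4c
python3 -c "
import cv2,numpy as np
f=lambda n:cv2.resize(cv2.imread(f'pics/{n}.png')[140:250,0:400],(800,220),interpolation=cv2.INTER_CUBIC)
cv2.imwrite('pics/p7.png',np.vstack([f('s3'),f('s4c')]))"
```

```text
s1 tail (-10.28, 0.98) hole (4.22, 0.99) nose (-13.76, 0.93)
s2 tail (-25.96, 0.9) hole (4.3, 0.99) nose (-29.67, 0.78)
s3 tail (-41.03, 0.89) hole (4.28, 0.99) nose (-45.05, 0.69)
s4a tail (-42.22, 0.89) hole (3.07, 0.98) nose (-46.28, 0.67)
s4b tail (-45.55, 0.86) hole (4.29, 0.99) nose (-46.98, 0.69)
s4c tail (-47.12, 0.88) hole (4.7, 0.99) nose (-46.82, 0.67)
```

View pics/p7.png

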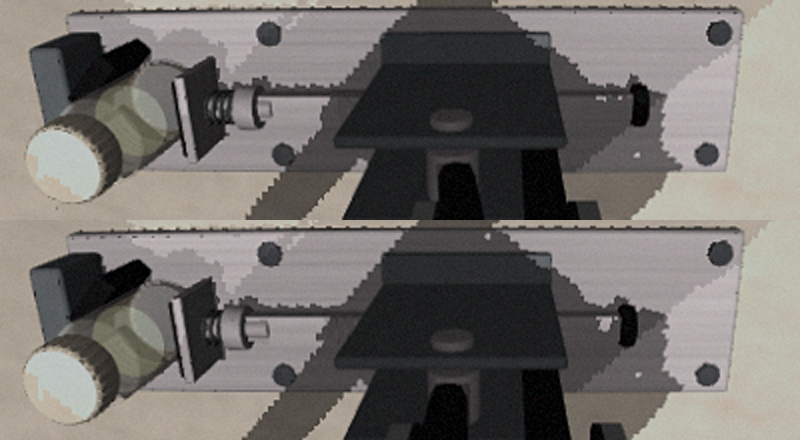

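The crop shows the ram's tail nut moving from (640,103) to (627,325), while the pad face stays still on the upright vial and the spring shortens. That puts the pad at about 3.9 mm pushed in, with the vial seated. I'll squeeze about 2 mm more.

Emit:
{"method": "carry_out", "body": {"targets": [{"dp": [0, 0, 0], "yaw": 0}, {"dp": [0, 0, 0], "yaw": 0}, {"dp": [0, 0, 0], "yaw": 0}, {"dp": [0, 0, 0], "yaw": 0}, {"dp": [0, 0, 0], "yaw": 0}, {"dp": [0, 0, 0], "yaw": 0}], "fingers": -0.14}}

```text
clock: 19.38
eef_pos: [467.3, -239.0, 123.1]
tcp_rot: [-3.138, 0.001, 0.278]
contact_force: [-1.7, 9.7, 6.8]
opening: 0.429
grasp_force: 5.1
```

```bash
python3 trk.py s5 s4c; python3 tail.py s3 s4c s5
```

```text
t 19.38 [ 467.3 -239.   123.1] open mm 36.5 gf 5.1 [-1.7  9.7  6.8]
vialcap (1.46, 0, 0.99) padabs (1.26, 0, 0.99)
pad (1.26, 0, 0.99) plate hole (1.28, 0, 0.99) vial (1.24, 0, 0.99) rear hub (1.23, 0, 0.99)
px/mm [-1.312 -0.004]
s3 tail (-41.03, 0.89) hole (4.28, 0.99) nose (-45.05, 0.69)
s4c tail (-47.12, 0.88) hole (4.7, 0.99) nose (-46.82, 0.67)
s5 tail (-47.69, 0.87) hole (5.87, 0.99) nose (-45.2, 0.67)
```

Emit:
{"method": "carry_out", "body": {"targets": [{"dp": [0, 0, 0], "yaw": 0}, {"dp": [0, 0, 0], "yaw": 0}, {"dp": [0, 0, 0], "yaw": 0}, {"dp": [0, 0, 0], "yaw": 0}, {"dp": [0, 0, 0], "yaw": 0}, {"dp": [0, 0, 0], "yaw": 0}], "fingers": -0.16}}

```text
clock: 20.18
eef_pos: [467.3, -238.8, 123.2]
tcp_rot: [-3.138, 0.001, 0.278]
contact_force: [-2.4, 10.1, 8.7]
opening: 0.422
grasp_force: 5.7
```

```bash
python3 trk.py s6 s5; python3 tail.py s5 s6
```

```text
t 20.18 [ 467.3 -238.8  123.2] open mm 35.9 gf 5.7 [-2.4 10.1  8.7]
vialcap (0.44, 0, 1.0) padabs (0.42, 0, 0.97)
pad (0.28, 0, 0.99) plate hole (0.35, 0, 0.99) vial (0.4, 0, 0.99) rear hub (0.31, 0, 0.99)
px/mm [-1.311 -0.005]
s5 tail (-47.69, 0.87) hole (5.87, 0.99) nose (-45.2, 0.67)
s6 tail (-47.49, 0.86) hole (6.24, 0.99) nose (-44.94, 0.7)
```

The hold is stable, with the pad pushed in about 5 mm, the vial seated and the trigger held. I'll hand it in.

```bash
python3 -c "
from rig import r
print(r.sign_off())"
```

```text
the job is handed in; nothing more can be done
None
```

I handed the job in at about 20 s: the large vial stands upright in the V jaw, gripped by the pad pushed in about 5 mm (my estimate from the wrist camera) with the trigger still held squeezed, and sign-off returned no verdict.

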